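# Shake down and pull the extractor filter for inspection

### The arm

A 6-joint arm with a two-finger parallel gripper is mounted at the origin on the work surface. World frame = base frame: x ahead of the robot, y to its left, z up, the work surface at z = 0. Lengths are in m, angles in rad, forces in N, time in s.
With the tool pointing down it reaches from about 0.35 to 0.775 m from the base axis. Payload 5.5 kg.
Tool frame: the origin (TCP) lies between the finger pads; the fingertips stand env.nose_length ahead of it and the grasp point (between the pads) lies 8 mm behind it (env.nose_length is the distance from the TCP to the fingertips, in m); z points along the fingers, y is the direction in which the jaws open and shut (so a half turn about z gives the same grasp; the last joint's range is limited). The gripper opens to 85 mm and grips with 20 to 120 N. Pads are 22 mm wide; open, the fingers measure 114 mm over their backs; the gripper's body (76 mm by 85 mm) begins 54 mm behind the grasp point. The pads swing forward as they close: fully open they stand 13 mm farther back than shut.
Start: joints at [-0.14, 0.313, 0.046, 1.304, 0, 1.431], TCP at [0.575, -0, 0.242] pointing down, gripper open.
Joint ranges: [-2.76, 2.76], [-0.86, 1.69], [-1.03, 1.26], [-2.2, 2.34], [-1.47, 1.5], [-3.14, 3.14]. Speed limits (rad/s): [2.57, 2.57, 3.14, 3.14, 3.14, 3.14].

### API

Orientations are given as a unit quaternion [w, x, y, z].
In Python, from workcell import env gives the robot as it stands. The module is installed in compiled form; this text tells all that it offers.
- The arm moves only by the shell command python3 -m creep 'ROWS' [FORCE]. ROWS is a JSON object of lists of equal length, an entry for each row: "hand": the finger opening in mm, from 0 to 85.4; "delta_pos": the shift along the tool's x, y, z scaled (see below), a list of three; "turn": the turn about the tool's z scaled (see below). In form: {"hand": [hand, ...], "delta_pos": [[dx, dy, dz], ...], "turn": [turn, ...]}. A call has exactly 5 rows; each row shifts and turns the commanded pose from where the row before left it, along the tool's axes as they then stand; what a row does not reach is not made up. The controller multiplies each number of a shift by 0.8 m and each number of a turn by 5 degrees. A row lasts 1/12 s, in which the tool goes at most 41.7 mm and 7.16 degrees, less where a joint would pass 70% of its speed; a pose out of reach is approached as far as the arm can. A call with a number of a shift or a turn outside -1 to 1 is refused whole. A call with a gripper value outside its range is refused whole. The fingers move at their own pace and stop on an object; FORCE is the grip in N (left out, the last holds). Time passes only in rows, so rows that do not move let the fingers close, or fill a call up. It gives the time, the measured TCP pose, the force and the opening at its end, in the units of the state.
- env.get_state(): the state, without advancing time (a new reading comes with each control period).
- env.read_camera(name): name is "scene" or "side" or "wrist"; returns a dict with "pixels" (480x640x3 uint8, red, green, blue), "depth" (480x640 float32, m along the optical axis (not along the pixel's ray), 0 where there is no reading), "fx", "fy", "cx", "cy" (pixels), "origin" and "orientation" of the camera in the world. Camera axes: x right, y down, z forward; pixel columns grow to the right and rows downward; lengths in m; the calibration is good to about 2 mm. A picture is of the moment at which its call begins.
- env.hand_in(): hands the job in, once; it reports no verdict.
Trained networks look in the newest picture that a camera, given by its name, has taken for a name from the list of things; names that differ only in an ending like _2 or _b are one class to them, and where a whole thing is asked for, a point or a joint stands for the part that bears it (a point fixed in the world has none). Each returns a list of dicts, best first, with "score" (0 to 1); they miss things now and then, are a little off and sometimes report something else, mostly with a low value. They report only what shows in the picture. A call takes as long as a camera call. They do not tell look-alikes from the thing itself.
- env.find_in(camera, target): "location" ([row, column] in pixels, amid what is visible of it).
- env.pinpoint(camera, target): "location" ([row, column] in pixels: a listed point, or the origin of a listed thing).
The state is a dict: "clock": time; "joint_pos": joint angles; "qvel": joint speeds; "tau": joint torques, N m; "tcp_pos": TCP position; "orientation": TCP orientation; "wrist_force": force on the tool from outside, world axes, zero at the start; "ft_torque": the same for the moment, N m; "finger_gap": finger opening in m.
Only numpy, scipy, OpenCV 4.12 (cv2) and the standard library are available. Lean on these libraries where they do the work, as an engineer would, in place of code of your own. Each camera call takes 0.05 s, during which the arm holds its last target.

### The job

For a filter inspection, press the spring treadle down to its stop and let it come right back up to shake off the dust, then swing the extractor's flap fully back by its orange tongue so that it stays open, and draw the filter plate straight up out of the box by its green tab. Finish while holding the filter still and upright over the middle of the steel dust tray, roughly 10 cm above it and lined up with the tray's length, touching nothing but the gripper, with the flap still open; do not put it down or let it go. Leave everything else on the counter where it is.

Things in the scene. Friction and masses are not known exactly. Their poses are not given: they have to be found in the camera images.
- extractor: White open-topped box fixed to the counter, left or right, turned up to 0.25 rad: 180 (x) x 170 (y) x 112 mm high, walls 8; blue stripe on its front (-x), vents on its sides. Origin: centre of underside; +x from front to hinge side. The filter stands mid-box on the 8 mm floor between guide rails at its two x ends (14 mm gap, rail tops 58 mm above the counter); the rest inside is free.
- flap (a joint): Angle of the grey flap (180 x 170 x 6 mm, 0.2 kg) on the extractor: 0 shut, 1.9 rad at its open stop, past upright; starts 0 to 0.1. Hinged along the box's +x top edge, axis the box's +y: the front edge rises and swings to +x. Stiff friction hinge: it stays where it is left; about 3 N at the tongue moves it.
- flap_hinge (a point): A point on the flap's hinge line at mid width: 90 mm along +x from the box's origin, 113 mm above the counter. Its axes turn with the flap (equal to the box's axes when shut).
- flap_tongue (a point): Grip point of the flap's orange tongue, a flat bar 36 wide (y) x 8 mm thick sticking out 50 mm beyond the flap's front edge, free air below and beside it. Point: mid-bar, 212 mm from the hinge line, 32 mm beyond the flap's edge; 117 mm above the counter when shut. Pinched across its width it can pivot between the fingers as the flap swings. Axes as flap_hinge.
- filter: Loose filter plate standing upright inside the extractor, hidden by the flap: white frame with blue pleats, 100 long (its x) x 10 thick (y) x 65 mm high, with a green tab 44 x 10 x 34 mm standing on the middle of its top edge (99 mm high overall, about 0.12 kg). Origin: middle of its underside. Its x and y are those of the box at the start.
- filter_grip (a point): Point inside the green tab, 84 mm above the filter's underside and 15 mm below the tab's top, on the centre plane; 92 mm above the counter while in the box (20 mm below the box's rim). The tab is pinched across its 10 mm thickness (filter's y); 70 mm of free room on either side of it.
- treadle: Base of the shake-down treadle, fixed to the counter: dark steel plate 170 (x) x 100 (y) x 10 mm. Origin: centre of its underside. Its pedal is hinged near the +x end and slopes up to the -x end, which faces the robot's side; turned up to 0.25 rad. It stands on the other side from the extractor.
- pedal (a joint): Angle of the treadle's pedal (rad): 0 up (at rest), 0.3 fully down on its stop (level). A spring brings it back up; at the pad it takes about 3 N to start and about 11 N to reach the stop.
- pedal_pad (a point): Centre of the top of the pedal's black rubber pad (70 x 70 mm, near the pedal's free -x end), 100 mm from the pedal's hinge line, which lies 65 mm along the treadle's +x and 24 mm above the counter. At rest the point is about 62 mm above the counter; at the stop it is about 33 mm above it and about 7 mm farther to the treadle's -x.
- tray: Shallow steel dust tray fixed to the counter between extractor and treadle: 170 long (its x) x 110 (y) x 14 mm high, wall 4 mm. Origin: centre of its underside. Turned up to 0.4 rad.
- amber_bottle: Bystander: amber bottle, 60 mm across, 130 high. Origin at its underside.
- white_jar: Bystander: white jar with blue cap, 66 mm across, 90 high. Origin at its underside.
- mortar: Bystander: white ceramic bowl, 80 mm across, 50 high. Origin at its underside.
- pill_can: Bystander: orange pill jar with white cap, 56 mm across, 75 high. Origin at its underside.
- spatula: Bystander: spatula 160 mm long lying flat.
- weight: Bystander: brass weight with a knob, 36 mm across, 43 high. Origin at its underside.
- notebook: Bystander: blue bound notebook 100 x 140 x 14 mm. Origin at its underside.
Not all that is in view belongs to the job. Of the things that look like the treadle, the largest one is meant.

How it is judged:
On the way, in this order (a step that is already met when the one before it is completed fails the run):
1. the treadle is pressed down to its stop (value of joint pedal above 0.275 rad), for 0.1 s.
2. the treadle is back up (value of joint pedal below 0.04 rad), for 0.1 s.
3. the flap is swung fully back while the filter is still in the box (value of joint flap above 1.4 rad and z of filter in the frame of extractor below 0.05 m), for 0.2 s.
4. the filter is drawn up clear of the box in the gripper (z of filter in the frame of extractor above 0.113 m and contact force between the fingers and filter above 1 N), for 0.1 s.
At the end, for the whole second after the job is handed in: The gripper alone holds the filter, still, upright within 0.2 rad, underside 45 to 175 mm above the tray's foot, within 35 mm of the tray's centre horizontally, its length within 0.3 rad of the tray's; flap open beyond 1.35 rad, pedal up (below 0.04 rad) (contact force between the fingers and filter above 1 N and contact force between filter and tray below 0.1 N and contact force between filter and extractor below 0.1 N and z of filter in the frame of tray between 0.045 and 0.175 m and horizontal distance between filter and tray below 0.035 m and angle between filter's own z axis and vertical below 0.2 rad and angle between the x axis of filter and the x axis of tray, either way round below 0.3 rad and linear speed of filter below 0.03 m/s and value of joint flap above 1.35 rad and value of joint pedal below 0.04 rad); the arm keeps its last pose, push and grip.
It fails at once if a bystander is moved more than 3 cm (distance of any of amber_bottle, white_jar, mortar, pill_can, spatula, weight, notebook from where it was at the start of the episode above 0.03 m).
It also fails if it takes over 70 s, if anything falls off the work surface, if the arm or the gripper's body presses on something with over 40 N, if the wrist force passes 120 N, or if a joint passes its speed limit or range.

## Working session

There is one attempt and no reset: what is moved stays moved. The work goes in short steps, Python scripts to look and compute and a shell command to move; the robot and the scene stay as the last step left them, time stands still between calls to the robot, and variables do not carry over. Pictures are saved under pics/ and viewed, and the job is handed in when it is done.

```bash
mkdir -p pics; cat > h.py <<'E'
from workcell import env
import numpy as np, cv2
from scipy.spatial.transform import Rotation as R
def q2R(q): return R.from_quat([q[1],q[2],q[3],q[0]]).as_matrix()
def shot(n,f):
    c=env.read_camera(n); cv2.imwrite('pics/'+f,c['pixels'][:,:,::-1]); return c
def world(c,r,col,d=None):
    if d is None: d=c['depth'][int(round(r)),int(round(col))]
    p=np.array([(col-c['cx'])/c['fx']*d,(r-c['cy'])/c['fy']*d,d])
    return q2R(c['orientation'])@p+np.array(c['origin'])
def onz(c,r,col,z):
    v=q2R(c['orientation'])@np.array([(col-c['cx'])/c['fx'],(r-c['cy'])/c['fy'],1]); o=np.array(c['origin'])
    return o+v*(z-o[2])/v[2]
def proj(c,p):
    q=q2R(c['orientation']).T@(np.array(p)-np.array(c['origin']))
    return q[1]/q[2]*c['fy']+c['cy'], q[0]/q[2]*c['fx']+c['cx']
def cloud(c):
    d=c['depth']; v,u=np.mgrid[:d.shape[0],:d.shape[1]]
    p=np.stack([(u-c['cx'])/c['fx']*d,(v-c['cy'])/c['fy']*d,d],-1)
    return p@q2R(c['orientation']).T+np.array(c['origin'])
E
python3 - <<'E'
from h import *
print(env.get_state(), env.nose_length)
for n in ['scene','side','wrist']:
    c=shot(n,n+'0.png'); print(n,c['origin'],c['orientation'],c['fx'])
    for t in ['treadle','pedal_pad','extractor','flap_tongue','flap_hinge','tray']:
        print(t,[(np.round(x['location']),round(x['score'],2)) for x in env.pinpoint(n,t)])
E
```

```text
{'clock': 0.0, 'joint_pos': array([-1.39564707e-01,  3.13983840e-01,  4.49867051e-02,  1.30358201e+00,
       -1.74144432e-05,  1.43117797e+00]), 'qvel': array([-9.03379306e-04,  9.89251174e-05, -6.86199793e-04,  1.26463505e-04,
        2.35917446e-04, -1.72286395e-03]), 'tau': array([-2.90074182e-03, -4.80629075e+01,  2.98531097e+01,  1.95313990e-02,
       -3.83516899e-04, -4.27451073e-05]), 'tcp_pos': array([5.74519376e-01, 7.30965993e-05, 2.41421421e-01]), 'orientation': array([-7.06649776e-04,  7.07087527e-01,  7.07125473e-01, -5.43440272e-04]), 'wrist_force': array([-0.19316121, -0.07669042, -0.20647518]), 'ft_torque': array([-0.02799745,  0.06084406, -0.0299541 ]), 'finger_gap': 0.08577987035518199} 0.011
scene [ 1.11020494 -0.49156072  1.18598287] [-0.2696049   0.85410487  0.42674853 -0.12531463] 460.76969854888085
treadle [(array([258., 214.]), 0.68), (array([294., 263.]), 0.58), (array([364., 293.]), 0.56)]
pedal_pad [(array([248., 210.]), 0.97), (array([354., 289.]), 0.81), (array([277., 257.]), 0.73)]
extractor []
flap_tongue [(array([180., 390.]), 0.79), (array([309., 15
[... 302 characters left out ...]
16., 346.]), 0.55), (array([325., 255.]), 0.24)]
pedal_pad [(array([206., 426.]), 0.7), (array([204., 357.]), 0.61), (array([188., 288.]), 0.51)]
extractor [(array([324., 254.]), 0.94), (array([205., 355.]), 0.21)]
flap_tongue [(array([299., 305.]), 0.93)]
flap_hinge [(array([274., 216.]), 0.75)]
tray [(array([274., 298.]), 0.58)]
wrist [0.57641924 0.08306962 0.37408798] [ 1.62598257e-01  9.86692269e-01 -3.17795306e-04 -2.66957264e-04] 371.69408945170545
treadle [(array([429., 449.]), 0.82), (array([397., 281.]), 0.61)]
pedal_pad [(array([438., 254.]), 0.78), (array([462.,  98.]), 0.66)]
extractor []
flap_tongue []
flap_hinge []
tray [(array([176., 321.]), 0.68), (array([438., 252.]), 0.42)]
```

View pics/scene0.png

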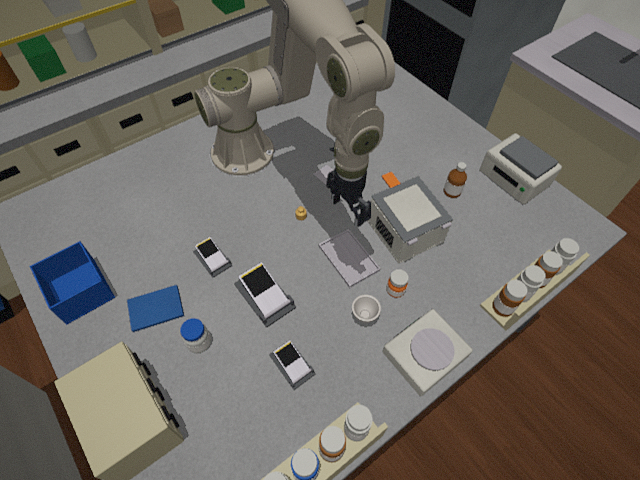

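View pics/side0.png

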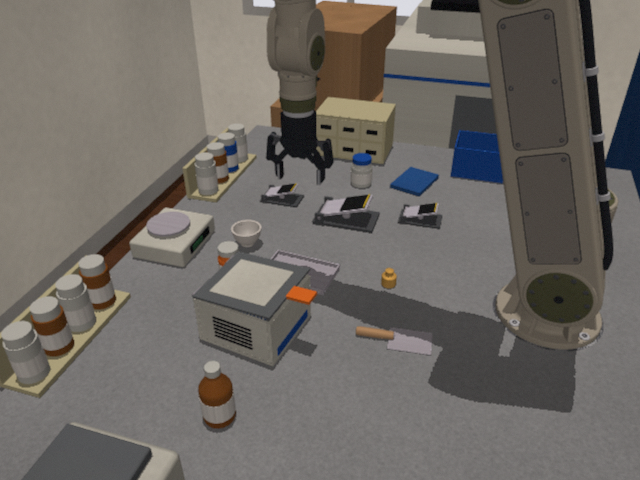

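View pics/wrist0.png

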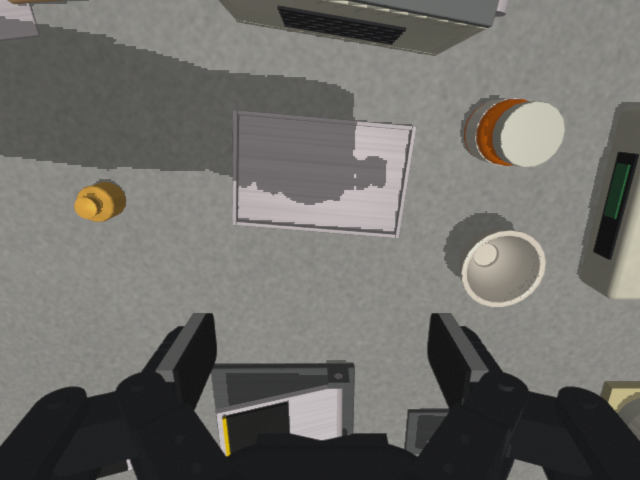

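Scene view (row, col): there are three treadle look-alikes, at (256,212), (292,265) and (362,292). The middle one at (292,265) is clearly the largest, so it should be the one meant. The extractor is at (220,415), the tongue at (180,390) and the tray at (258,350). I'll confirm the choice in a crop and measure sizes.

```bash
python3 - <<'E'
from h import *
c=env.read_camera('scene'); im=c['pixels'][:,:,::-1]
a=cv2.resize(im[220:400,180:340],None,fx=3.2,fy=3.2,interpolation=cv2.INTER_CUBIC)
cv2.imwrite('pics/crop1.png',a)
P=cloud(c); np.save('P.npy',P)
print('pinp')
for n,l in [('sm1',(248,210)),('big',(277,257)),('sm2',(354,289))]: print(n,world(c,*l))
# component segmentation by height for each thing
H=((P[:,:,2]>0.006)&(c['depth']>0)).astype(np.uint8)
n,lab,st,_=cv2.connectedComponentsWithStats(H)
for i in range(1,n):
    if st[i,4]<150: continue
    q=P[lab==i]; 
    if q[:,0].max()>1.2 or q[:,2].max()>0.3: continue
    r=cv2.minAreaRect(q[:,:2].astype(np.float32)*1000)
    print(i,st[i],np.round(r[0],0),np.round(r[1],0),round(r[2],1),'zmax',q[:,2].max().round(3))
E
```

```text
pinp
sm1 [ 0.3209694  -0.29970945  0.03793074]
big [ 0.49927591 -0.24607463  0.0605307 ]
sm2 [ 0.72774245 -0.2968605   0.0378622 ]
3 [ 390    0  176   56 5433] [ -17. 1264.] [812. 418.] 48.4 zmax 0.247
4 [  509    13   131   140 10342] [ 544. 1398.] [613. 542.] 0.2 zmax 0.092
23 [ 480  134   82   70 3399] [664. 681.] [156. 200.] 89.9 zmax 0.126
36 [444 163  23  35 550] [583. 460.] [60. 51.] 31.2 zmax 0.133
81 [319 230  61  57 332] [576.  22.] [111. 173.] 84.9 zmax 0.019
85 [193 238  38  40 687] [ 337. -307.] [111.  69.] 1.2 zmax 0.05
86 [ 481  239  109   92 3690] [970. 378.] [ 97. 315.] 0.0 zmax 0.128
87 [  29  241   86   84 3046] [ 161. -672.] [254. 162.] 0.9 zmax 0.105
133 [ 234  263   62   64 1944] [ 533. -251.] [171. 100.] 0.9 zmax 0.074
170 [386 270  22  28 465] [743.  63.] [54. 52.] 89.9 zmax 0.079
215 [ 127  285   57   47 1712] [ 384. -515.] [141. 105.] 74.4 zmax 0.02
236 [352 295  29  28 593] [750. -58.] [76. 79.] 50.5 zmax 0.054
239 [ 382  309   91   88 4230] [930.  -3.] [155. 181.] 0.4 zmax 0.07
244 [180 319  31  35 784] [ 546. -466.] [62. 64.] 45.0 zmax 0.095
252 [271 341  44  48 976] [ 744. -302.] [ 68. 115.] 89.9 zmax 0.052
253 [   54   342   130   138 10911] [ 580. -687.] [170. 329.] 89.9 zmax 0.156
279 [ 262  403  126   77 4248] [ 970. -367.] [282.  98.] 89.4 zmax 0.129
```

View pics/crop1.png

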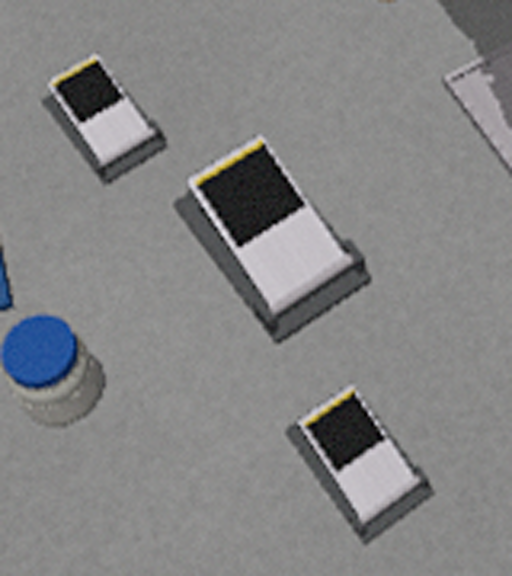

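The crop confirms it: the middle treadle measures 171×100 mm, while the other two are about 111×69 mm. The large one is the one meant. Next I'll measure the extractor, tongue and tray.

```bash
python3 - <<'E'
from h import *
def rect(q,l):
    r=cv2.minAreaRect(q[:,:2].astype(np.float32)*1000); print(l,len(q),np.round(r[0],1),np.round(r[1],1),round(r[2],1),q[:,2].min().round(3),q[:,2].max().round(3))
for n in ['scene','side']:
    c=env.read_camera(n);P=cloud(c);im=c['pixels'].astype(int);hsv=cv2.cvtColor(c['pixels'],cv2.COLOR_RGB2HSV)
    b=(P[:,:,0]>0.3)&(P[:,:,0]<0.8)&(P[:,:,1]>0.08)&(P[:,:,1]<0.45)&(P[:,:,2]>0.1)&(P[:,:,2]<0.14)
    org=(hsv[:,:,0]<14)&(hsv[:,:,1]>200)&(hsv[:,:,2]>150)
    # flap
    m=(b&~org).astype(np.uint8); k,lab,st,_=cv2.connectedComponentsWithStats(m); i=1+np.argmax(st[1:,4]); q=P[lab==i]
    rect(q,n+' flap')
    A=np.c_[q[:,:2],np.ones(len(q))]; s,*_=np.linalg.lstsq(A,q[:,2],rcond=None); print('plane',s)
    q=P[b&org]; rect(q,n+' tongue'); print(np.median(q,0))
    for t in ['flap_tongue','flap_hinge']: 
        for x in env.pinpoint(n,t)[:1]: print(t,world(c,*x['location']))
c=env.read_camera('wrist')
pts=np.array([onz(c,r,k,.014)[:2] for r,k in [(112,236),(127,413),(236,398),(222,236)]]); print(pts,pts.mean(0))
for a,b in [(0,1),(3,2),(0,3),(1,2)]:
    d=pts[b]-pts[a]; print(np.hypot(*d),np.degrees(np.arctan2(d[1],d[0])))
c=env.read_camera('side'); 
P=cloud(c); H=((P[:,:,2]>0.006)&(P[:,:,2]<.09)&(abs(P[:,:,0]-.54)<.11)&(abs(P[:,:,1]+.25)<.08)); rect(P[H],'treadle side')
E
```

```text
scene flap 3375 [585.5 231.2] [175.7 240.1] 81.0 0.1 0.139
plane [-0.06836879  0.03189568  0.15652614]
scene tongue 24 [492.5 245.3] [37.7 47.1] 73.6 0.127 0.138
[0.49872583 0.24543522 0.13213895]
flap_tongue [0.49477824 0.24085429 0.13657172]
flap_hinge [0.6926541  0.21804923 0.09849554]
side flap 5428 [582.1 236.8] [175.5 241.5] 81.3 0.1 0.135
plane [-0.03746893 -0.03368083  0.15288933]
side tongue 277 [489.1 251.1] [36.3 50.3] 80.5 0.129 0.138
[0.48780188 0.25019119 0.13347035]
flap_tongue [0.47574355 0.25722044 0.13521837]
flap_hinge [0.67921115 0.2334076  0.12145769]
[[ 0.49783668  0.08539029]
 [ 0.66090744  0.07213518]
 [ 0.65393286 -0.03407677]
 [ 0.49003057 -0.0191783 ]] [0.57567689 0.0260676 ]
0.16360858343875043 -4.64703807274017
0.16457802642426958 -5.193827395850729
0.10485955074942886 -94.26924994048325
0.10644070224808691 -93.75702314346309
treadle side 1594 [ 528.9 -244.4] [109.6 171.4] 89.6 0.006 0.072
```

```bash
python3 -m creep '{"hand":[0,0,0,0,0],"delta_pos":[[-0.031,-0.0097,0.01],[-0.031,-0.0097,0.01],[-0.031,-0.0097,0.01],[-0.031,-0.0097,0.01],[-0.031,-0.0097,0.01]],"turn":[0,0,0,0,0]}' 40 && python3 -m creep '{"hand":[0,0,0,0,0],"delta_pos":[[-0.031,-0.0097,0.02],[-0.031,-0.0097,0.02],[-0.031,-0.0097,0.02],[-0.031,-0.0097,0.02],[-0.031,-0.0097,0.02]],"turn":[0,0,0,0,0]}'
python3 - <<'E'
from h import *
c=shot('scene','s1.png'); cv2.imwrite('pics/s1c.png',cv2.resize(c['pixels'][180:360,180:380,::-1],None,fx=4,fy=3.3))
s=env.get_state(); print(s['tcp_pos'],s['joint_pos'],s['wrist_force'])
c=shot('side','sd1.png'); cv2.imwrite('pics/sd1c.png',cv2.resize(c['pixels'][100:280,250:450,::-1],None,fx=4,fy=3.3))
E
```

```text
clock: 1.92
tcp_pos: [0.5358, -0.125, 0.2021]
orientation: [0.0, 0.707, 0.707, 0.0]
wrist_force: [0.8, -1.5, -0.0]
finger_gap: 0.0256
clock: 2.33
tcp_pos: [0.497, -0.2492, 0.1218]
orientation: [0.0, 0.707, 0.707, 0.0]
wrist_force: [0.6, -0.2, 0.6]
finger_gap: -0.0001
[ 0.49469382 -0.25250126  0.11850206] [-0.6150362   0.34527227 -0.22134341  1.00675153 -0.00276143  0.9594614 ] [-0.19769623 -2.77171729 -1.97817447]
```

View pics/s1c.png

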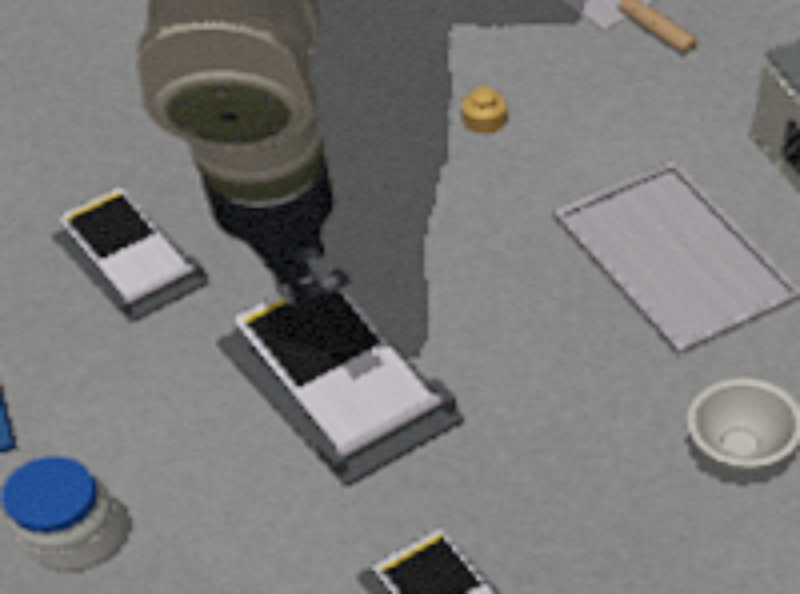

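View pics/sd1c.png

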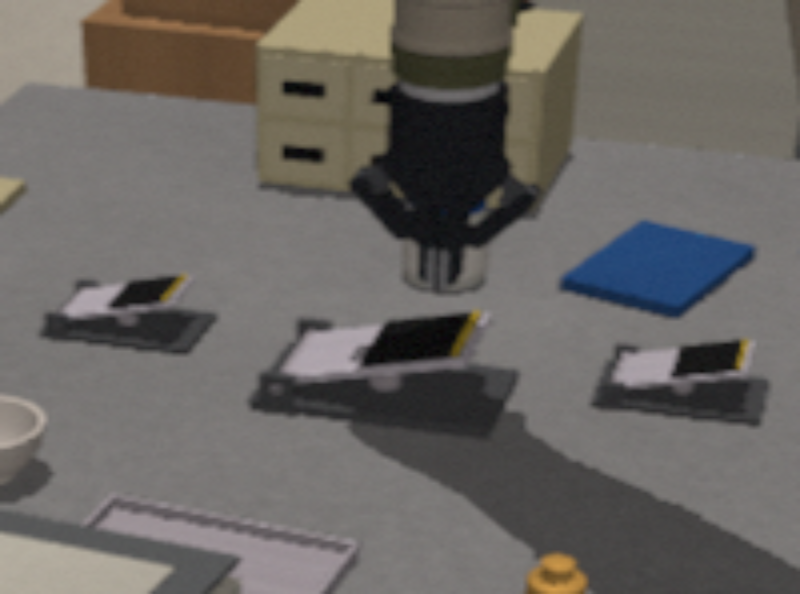

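The gripper is directly over the big treadle's pad, so I'll press now.

```bash
python3 -m creep '{"hand":[0,0,0,0,0],"delta_pos":[[0,0,0.022],[0,0,0.022],[0,0,0.02],[0,0,0.018],[0,0,0.012]],"turn":[0,0,0,0,0]}' && python3 -m creep '{"hand":[0,0,0,0,0],"delta_pos":[[0,0,0.002],[0,0,0.002],[0,0,0],[0,0,0],[0,0,0]],"turn":[0,0,0,0,0]}'
python3 - <<'E'
from h import *
c=shot('side','sd2.png'); cv2.imwrite('pics/sd2c.png',cv2.resize(c['pixels'][100:280,250:450,::-1],None,fx=4,fy=3.3))
s=env.get_state(); print(s['tcp_pos'],s['wrist_force'])
E
```

```text
clock: 2.85
tcp_pos: [0.4968, -0.2477, 0.0469]
orientation: [-0.0, 0.707, 0.707, -0.001]
wrist_force: [-4.0, -0.4, 8.4]
finger_gap: -0.0
clock: 3.27
tcp_pos: [0.4966, -0.2477, 0.0452]
orientation: [-0.0, 0.707, 0.707, -0.001]
wrist_force: [-6.6, 0.1, 9.4]
finger_gap: 0.0001
[ 0.49661957 -0.24772577  0.04525889] [-5.61426214 -0.34984654  9.93360505]
```

View pics/sd2c.png

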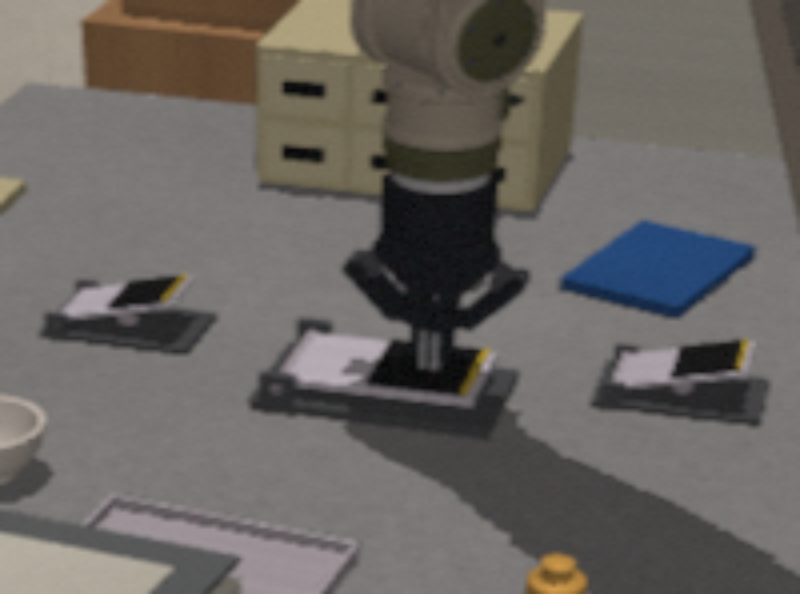

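The pedal looks level, but the force isn't clearly past the stop. I'll push a few mm further to be sure.

```bash
python3 -m creep '{"hand":[0,0,0,0,0],"delta_pos":[[0,0,0.003],[0,0,0.003],[0,0,0],[0,0,0],[0,0,0]],"turn":[0,0,0,0,0]}'
```

```text
clock: 3.73
tcp_pos: [0.497, -0.2479, 0.0431]
orientation: [0.001, 0.707, 0.707, -0.001]
wrist_force: [-10.3, 4.0, 26.9]
finger_gap: 0.0002
```

```bash
python3 -m creep '{"hand":[0,0,0,0,0],"delta_pos":[[0,0,-0.02],[0,0,-0.04],[0,0,-0.05],[0,0,-0.05],[0,0,-0.05]],"turn":[0,0,0,-1,-1]}' && python3 -m creep '{"hand":[60,60,60,60,60],"delta_pos":[[0,0,-0.02],[0,0,0],[0,0,0],[0,0,0],[0,0,0]],"turn":[-1,-1,-1,-1,-1]}' && python3 -m creep '{"hand":[60,60,60,60,60],"delta_pos":[[0,0,0],[0,0,0],[0,0,0],[0,0,0],[0,0,0]],"turn":[-1,-1,-1,-1,-1]}' && python3 -m creep '{"hand":[60,60,60,60,60],"delta_pos":[[0,0,0],[0,0,0],[0,0,0],[0,0,0],[0,0,0]],"turn":[-1,-1,-1,-1,-0.2]}'
python3 - <<'E'
from h import *
s=env.get_state(); print(s['tcp_pos'],s['wrist_force'],s['joint_pos'])
Rm=q2R(s['orientation']); print(Rm.round(3))
c=shot('side','sd3.png'); cv2.imwrite('pics/sd3c.png',cv2.resize(c['pixels'][100:280,250:450,::-1],None,fx=4,fy=3.3))
print((Rm.T@(np.array([.485,.25,.22])-s['tcp_pos'])/.8).round(4))
P=cloud(c);H=((P[:,:,2]>0.015)&(P[:,:,2]<.09)&(abs(P[:,:,0]-.54)<.11)&(abs(P[:,:,1]+.25)<.08)); print(P[H][:,2].max())
E
```

```text
clock: 4.15
tcp_pos: [0.4974, -0.2471, 0.2095]
orientation: [0.0, 0.641, 0.768, 0.0]
wrist_force: [2.0, -0.1, -1.1]
finger_gap: 0.0002
clock: 4.57
tcp_pos: [0.4979, -0.2475, 0.224]
orientation: [0.001, 0.46, 0.888, 0.0]
wrist_force: [0.4, 0.6, -0.1]
finger_gap: 0.0594
clock: 4.98
tcp_pos: [0.4978, -0.2474, 0.2237]
orientation: [0.0, 0.256, 0.967, 0.0]
wrist_force: [-0.1, -0.5, 1.0]
finger_gap: 0.06
clock: 5.4
tcp_pos: [0.4978, -0.2475, 0.2236]
orientation: [0.0, 0.077, 0.997, -0.0]
wrist_force: [-0.1, -0.1, -0.5]
finger_gap: 0.0603
[ 0.49777616 -0.247477    0.2236271 ] [-0.13087154 -0.0743688  -0.49276834] [-6.05949365e-01  2.81399023e-01 -4.33834540e-02  1.24536030e+00
  3.04768888e-04 -4.52206842e-01]
[[-0.988  0.153  0.001]
 [ 0.153  0.988 -0.   ]
 [-0.001 -0.    -1.   ]]
[0.111  0.6121 0.0044]
0.0725696013996372
```

View pics/sd3c.png

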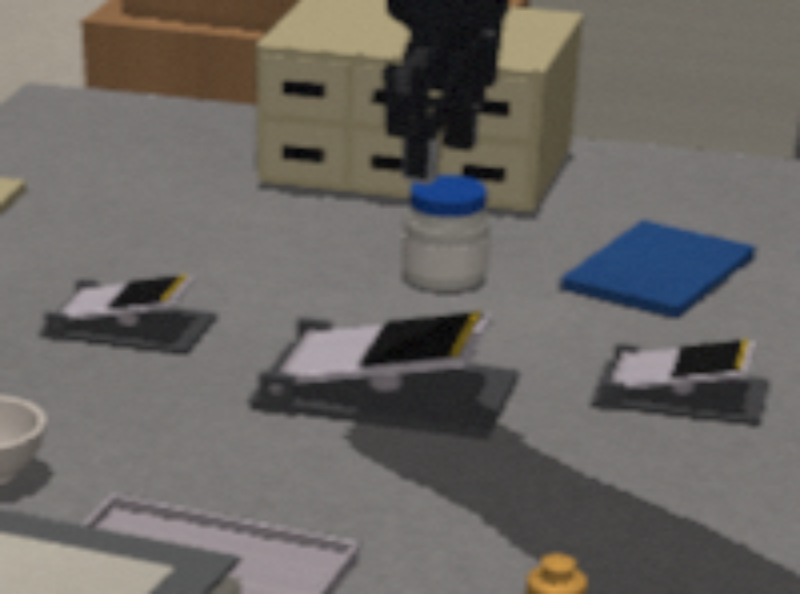

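The pedal is back up. The extractor is unobstructed now, so I'll refine the flap and tongue fit before moving over.

```bash
python3 - <<'E'
from h import *
import itertools
from scipy.optimize import least_squares
Q=[]
for n in ['scene','side']:
    c=shot(n,n+'4.png');P=cloud(c);hsv=cv2.cvtColor(c['pixels'],cv2.COLOR_RGB2HSV)
    b=(P[:,:,0]>0.4)&(P[:,:,0]<0.75)&(P[:,:,1]>0.12)&(P[:,:,1]<0.36)&(P[:,:,2]>0.105)&(P[:,:,2]<0.15)
    org=(hsv[:,:,0]<14)&(hsv[:,:,1]>200)&(hsv[:,:,2]>120)
    t=P[b&org]; f=P[b&~org]
    def rect(q,l):
        r=cv2.minAreaRect(q[:,:2].astype(np.float32)*1000); print(n,l,len(q),np.round(r[0],1),np.round(r[1],1),round(r[2],1))
    rect(t,'tongue'); rect(f,'flap'); rect(np.r_[t,f],'both')
    # box wall footprint
    u=np.array([np.cos(-.155),np.sin(-.155)]); 
    s=f[:,:2]@u; print('z vs s slope',np.polyfit(s,f[:,2],1), 's range',s.min(),s.max(),'v range',(f[:,:2]@[-u[1],u[0]]).min(),(f[:,:2]@[-u[1],u[0]]).max(),'tongue',(t[:,:2]@u).min(),(t[:,:2]@[-u[1],u[0]]).min(),(t[:,:2]@[-u[1],u[0]]).max())
    print([ (world(c,*x['location'])) for x in env.pinpoint(n,'flap_tongue')[:1]])
E
```

```text
scene tongue 24 [493.4 246.1] [34.1 50.2] 80.3
scene flap 3312 [584.2 231.7] [175.  242.9] 81.2
scene both 3336 [584.2 231.7] [175.  242.9] 81.2
z vs s slope [-0.06931157  0.16160318] s range 0.42003292145625415 0.6628639986199976 v range 0.23156818338334348 0.40669970042027564 tongue 0.42428906781592785 0.3020142082867259 0.33633243505978383
[array([0.49281797, 0.25291799, 0.13128258])]
side tongue 318 [488.9 251.2] [37.9 51.4] 82.2
side flap 5182 [581.7 236.3] [174.2 239.8] 81.4
side both 5500 [581.7 236.3] [174.2 239.8] 81.4
z vs s slope [-0.03797546  0.1438244 ] s range 0.4182789586759235 0.658305076890735 v range 0.23636301067414145 0.4106321314854157 tongue 0.4182700037973018 0.3046108089122166 0.3427201724073048
[array([ 0.37615516, -0.50030286,  0.01254953])]
```

```bash
python3 -m creep '{"hand":[60,60,60,60,60],"delta_pos":[[0.0074,0.0405,0],[0.0074,0.0405,0],[0.0074,0.0405,0],[0.0074,0.0405,0],[0.0074,0.0405,0]],"turn":[0,0,0,0,0]}' && python3 -m creep '{"hand":[60,60,60,60,60],"delta_pos":[[0.0074,0.0405,0],[0.0074,0.0405,0],[0.0074,0.0405,0],[0.0074,0.0405,0],[0.0074,0.0405,0]],"turn":[0,0,0,0,0]}'
```

```text
clock: 6.07
tcp_pos: [0.4933, -0.082, 0.2232]
orientation: [0.0, 0.079, 0.997, 0.0]
wrist_force: [0.7, 0.4, 0.4]
finger_gap: 0.0602
clock: 6.48
tcp_pos: [0.4894, 0.0829, 0.2234]
orientation: [0.0, 0.079, 0.997, 0.0]
wrist_force: [0.4, -0.7, 0.3]
finger_gap: 0.06
```

```bash
python3 -m creep '{"hand":[60,60,60,60,60],"delta_pos":[[0.008,0.041,0],[0.008,0.041,0],[0.008,0.041,0],[0.008,0.041,0],[0.008,0.041,0]],"turn":[0,0,0,0,0]}'&& python3 - <<'E'
from h import *
s=env.get_state(); print(s['tcp_pos'])
c=shot('wrist','w5.png'); hsv=cv2.cvtColor(c['pixels'],cv2.COLOR_RGB2HSV)
org=((hsv[:,:,0]<14)&(hsv[:,:,1]>190)&(hsv[:,:,2]>120)).astype(np.uint8)
k,lab,st,_=cv2.connectedComponentsWithStats(org); i=1+np.argmax(st[1:,4]); print(st[i])
q=cloud(c)[lab==i]; r=cv2.minAreaRect(q[:,:2].astype(np.float32)*1000); print(r, np.median(q[:,2]))
print([(x['score'],world(c,*x['location'])) for x in env.pinpoint('wrist','flap_tongue')])
E
```

```text
clock: 6.9
tcp_pos: [0.4834, 0.25, 0.2233]
orientation: [0.0, 0.079, 0.997, 0.0]
wrist_force: [0.5, -0.1, -0.2]
finger_gap: 0.0601
[0.48337441 0.24998499 0.22330246]
[292 222  57  58 709]
((453.37255859375, 254.5685577392578), (35.03756332397461, 102.05596923828125), 80.44076538085938) 0.1353978136143459
[(0.81, array([0.47872625, 0.24929073, 0.13502698]))]
```

View pics/w5.png

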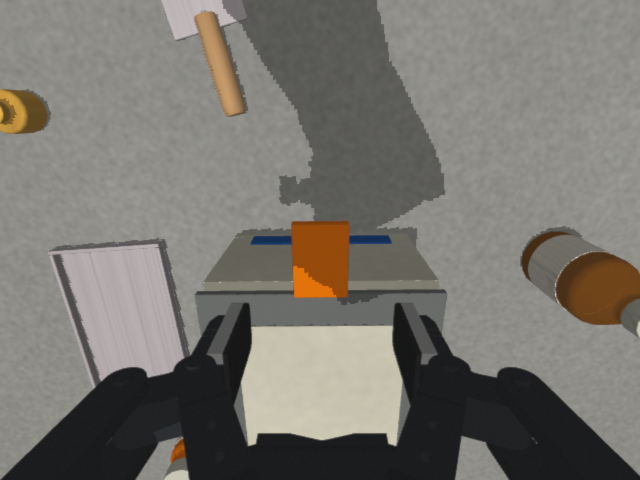

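```bash
python3 -m creep '{"hand":[60,60,60,60,60],"delta_pos":[[0.001,0,0.026],[0.001,0,0.026],[0.001,0,0.026],[0.001,0,0.026],[0,0,0.0175]],"turn":[0,0,0,0,0]}' && python3 -m creep '{"hand":[20,20,20,20,20],"delta_pos":[[0,0,0],[0,0,0],[0,0,0],[0,0,0],[0,0,0]],"turn":[0,0,0,0,0]}' 30
python3 - <<'E'
from h import *
c=shot('side','sd6.png'); cv2.imwrite('pics/sd6c.png',cv2.resize(c['pixels'][200:380,180:380,::-1],None,fx=4,fy=3.3))
E
```

```text
clock: 7.42
tcp_pos: [0.4795, 0.2477, 0.124]
orientation: [-0.001, 0.079, 0.997, -0.001]
wrist_force: [-0.5, 0.4, -0.1]
finger_gap: 0.0603
clock: 7.83
tcp_pos: [0.4801, 0.2494, 0.1267]
orientation: [-0.0, 0.078, 0.997, 0.001]
wrist_force: [-2.8, 4.1, -2.9]
finger_gap: 0.035
```

View pics/sd6c.png

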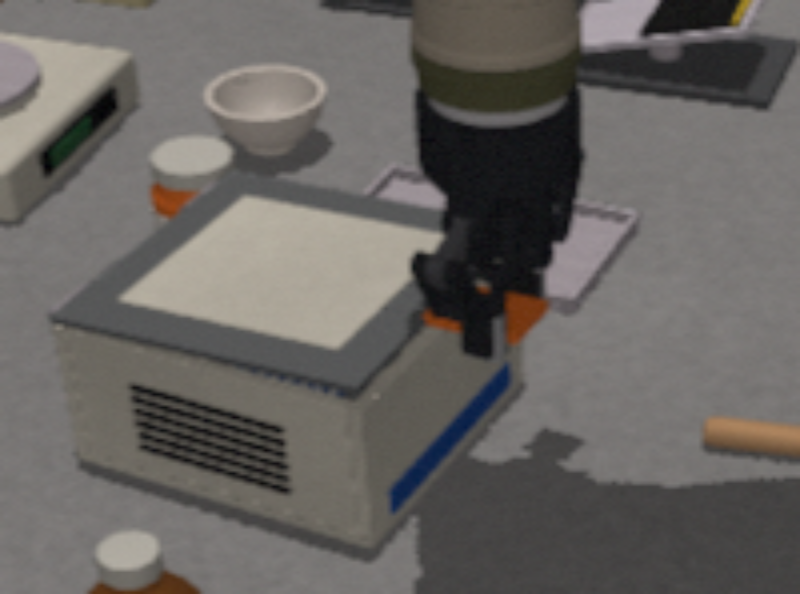

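```bash
python3 - <<'E'
import numpy as np
t=np.r_[.0825,np.linspace(.15,1.6,15)]
x=-.212*np.cos(t)+.004*np.sin(t); z=.212*np.sin(t)+.004*np.cos(t)
print(np.c_[t[1:],-np.diff(x)/.8,-np.diff(z)/.8].round(4))
E
```

```text
[[ 1.5000e-01 -2.4000e-03 -1.7700e-02]
 [ 2.5360e-01 -6.0000e-03 -2.6800e-02]
 [ 3.5710e-01 -8.7000e-03 -2.6000e-02]
 [ 4.6070e-01 -1.1400e-02 -2.5000e-02]
 [ 5.6430e-01 -1.3900e-02 -2.3700e-02]
 [ 6.6790e-01 -1.6300e-02 -2.2100e-02]
 [ 7.7140e-01 -1.8500e-02 -2.0300e-02]
 [ 8.7500e-01 -2.0500e-02 -1.8300e-02]
 [ 9.7860e-01 -2.2200e-02 -1.6100e-02]
 [ 1.0821e+00 -2.3800e-02 -1.3700e-02]
 [ 1.1857e+00 -2.5100e-02 -1.1100e-02]
 [ 1.2893e+00 -2.6100e-02 -8.5000e-03]
 [ 1.3929e+00 -2.6800e-02 -5.7000e-03]
 [ 1.4964e+00 -2.7300e-02 -2.9000e-03]
 [ 1.6000e+00 -2.7400e-02 -1.0000e-04]]
```

```bash
python3 -m creep '{"hand":[20,20,20,20,20],"delta_pos":[[-0.0024,0,-0.0177],[-0.006,0,-0.0268],[-0.0087,0,-0.026],[-0.0114,0,-0.025],[-0.0139,0,-0.0237]],"turn":[0,0,0,0,0]}'
python3 - <<'E'
from h import *
c=shot('side','sd7.png'); cv2.imwrite('pics/sd7c.png',cv2.resize(c['pixels'][100:380,130:400,::-1],None,fx=2.8,fy=2.1))
E
```

```text
clock: 8.3
tcp_pos: [0.5143, 0.2441, 0.2233]
orientation: [0.0, 0.078, 0.997, 0.001]
wrist_force: [2.8, 4.9, -7.0]
finger_gap: 0.0352
```

View pics/sd7c.png

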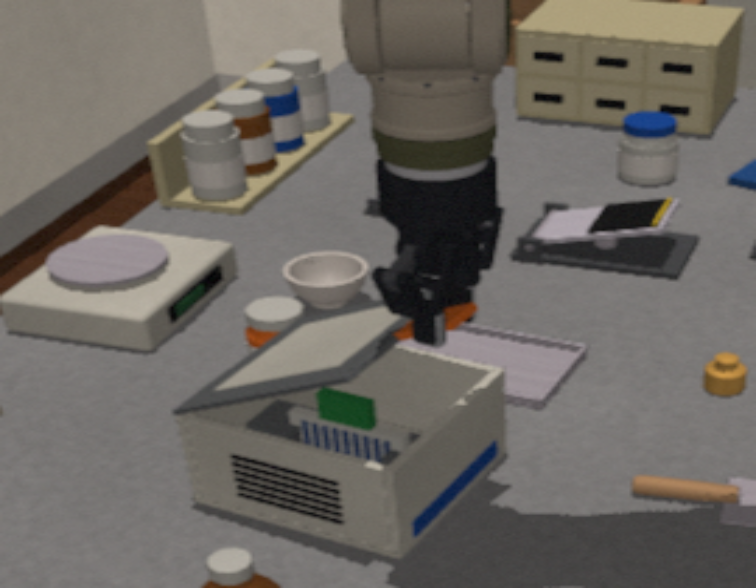

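The flap is following the gripper, and the green tab shows under it at about (410,345) in the crop. I'll continue the arc.

```bash
python3 -m creep '{"hand":[20,20,20,20,20],"delta_pos":[[-0.0163,0,-0.0221],[-0.0185,0,-0.0203],[-0.0205,0,-0.0183],[-0.0222,0,-0.0161],[-0.0238,0,-0.0137]],"turn":[0,0,0,0,0]}' && python3 -m creep '{"hand":[20,20,20,20,20],"delta_pos":[[-0.0251,0,-0.0111],[-0.0261,0,-0.0085],[-0.0268,0,-0.0057],[-0.0273,0,-0.0029],[-0.0274,0,0]],"turn":[0,0,0,0,0]}'
python3 - <<'E'
from h import *
c=shot('side','sd8.png'); cv2.imwrite('pics/sd8c.png',cv2.resize(c['pixels'][60:380,130:400,::-1],None,fx=2.4,fy=1.85))
s=env.get_state(); print(s['tcp_pos'],s['joint_pos'])
E
```

```text
clock: 8.77
tcp_pos: [0.5937, 0.232, 0.2948]
orientation: [-0.0, 0.078, 0.997, 0.001]
wrist_force: [-1.0, 6.9, -4.2]
finger_gap: 0.0355
clock: 9.18
tcp_pos: [0.699, 0.216, 0.3184]
orientation: [0.001, 0.078, 0.997, 0.002]
wrist_force: [-0.9, 8.5, 3.9]
finger_gap: 0.0346
[0.70359031 0.21528346 0.31736021] [0.18654047 0.69343766 0.84072355 1.71112983 0.00366685 0.34426953]
```

View pics/sd8c.png

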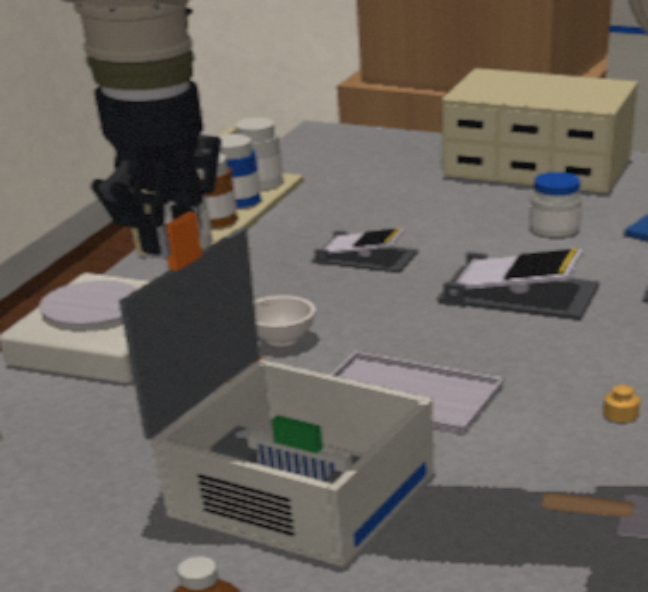

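The flap is past upright at about 1.63 rad. I'll release it and back off toward -x.

```bash
python3 -m creep '{"hand":[60,60,60,60,60],"delta_pos":[[0,0,0],[0,0,0],[0,0,0],[0,0,0],[0,0,0]],"turn":[0,0,0,0,0]}' && python3 -m creep '{"hand":[60,60,60,60,60],"delta_pos":[[0.02,0,0],[0.03,0,0],[0.04,0,0],[0.03,0,0],[0.005,0,0]],"turn":[0,0,0,0,0]}'
python3 - <<'E'
from h import *
s=env.get_state(); print(s['tcp_pos'],s['joint_pos']); Rm=q2R(s['orientation'])
u=np.array([.9885,-.1514]);w=np.array([.1514,.9885])
for n in ['scene','side','wrist']:
    c=shot(n,n+'9.png'); P=cloud(c);hsv=cv2.cvtColor(c['pixels'],cv2.COLOR_RGB2HSV)
    m=(hsv[:,:,0]>45)&(hsv[:,:,0]<80)&(hsv[:,:,1]>150)&(abs(P[:,:,0]-.6)<.06)&(abs(P[:,:,1]-.23)<.06)&(P[:,:,2]>.05)
    q=P[m]
    if len(q): 
        top=q[q[:,2]>q[:,2].max()-.006]
        print(n,len(q),q.min(0),q.max(0),'s',(q[:,:2]@u).min(),(q[:,:2]@u).max(),'v',(q[:,:2]@w).min(),(q[:,:2]@w).max())
        r=cv2.minAreaRect(top[:,:2].astype(np.float32)*1000); print('top',len(top),r)
    # flap angle
    b=(abs(P[:,:,0]-.68)<.12)&(abs(P[:,:,1]-.22)<.12)&(P[:,:,2]>.13)&(P[:,:,2]<.27)
    q=P[b]
    if len(q)>100: 
        ss=q[:,:2]@u; k=ss>.62; p=np.polyfit(q[k,2],ss[k],1); print('flap angle',np.pi/2+np.arctan(p[0]))
    for t in ['filter_grip','filter']: print(t,[(x['score'],np.round(x['location'])) for x in env.pinpoint(n,t)[:1]])
E
```

```text
clock: 9.65
tcp_pos: [0.6984, 0.2139, 0.3167]
orientation: [0.0, 0.079, 0.997, -0.0]
wrist_force: [0.6, 0.4, 0.1]
finger_gap: 0.0601
clock: 10.07
tcp_pos: [0.5956, 0.2304, 0.3176]
orientation: [-0.001, 0.078, 0.997, -0.0]
wrist_force: [0.9, 0.0, 0.0]
finger_gap: 0.06
[0.59561269 0.23041419 0.31760093] [2.43369668e-01 4.45514244e-01 4.22621847e-01 1.54909964e+00
 3.34838489e-04 3.98582346e-01]
scene 70 [0.58340518 0.17911015 0.07911369] [0.61925463 0.25888812 0.74680221] s 0.5416751034262133 0.5757489570470581 v 0.26903373277168546 0.3462171464983156
top 2 ((608.78076171875, 179.60372924804688), (2.64866042137146, 0.0), -158.1175079345703)
flap angle 1.5631758369801745
filter_grip [(0.51, array([213., 411.]))]
filter [(0.79, array([229., 406.]))]
side 257 [0.57865297 0.22615231 0.07377857] [0.62168969 0.24367465 0.11070587] s 0.535853648785838 0.5794193644302795 v 0.3145759748149099 0.3291335556534858
top 60 ((599.5852661132812, 233.67332458496094), (11.820491790771484, 42.48020553588867), 85.10453796386719)
flap angle 1.5626764448623407
filter_grip [(0.73, array([325., 252.]))]
filter [(0.68, array([323., 253.]))]
wrist 416 [0.58069586 0.22425763 0.08125039] [0.62443557 0.23850164 0.10910008] s 0.5388974842041976 0.5823528032846359 v 0.31579739277309976 0.3244133238551982
top 383 ((602.6541137695312, 231.52659606933594), (8.615608215332031, 43.36366653442383), 81.29048919677734)
flap angle 1.5647461545918262
filter_grip [(0.9, array([201., 326.]))]
filter [(0.74, array([190., 324.]))]
```

View pics/side9.png

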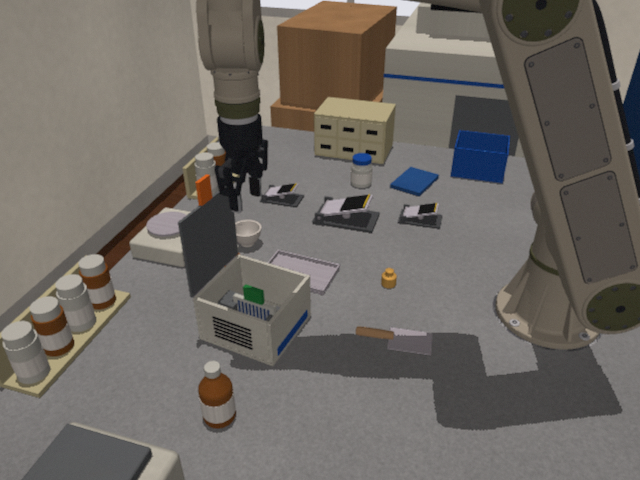

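View pics/wrist9.png

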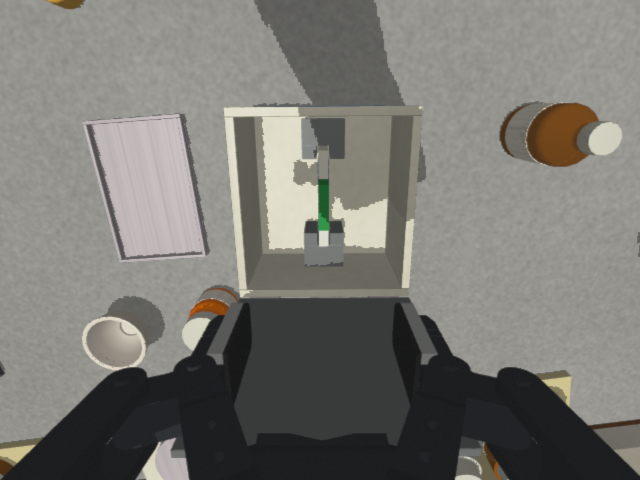

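The flap stays open at about 1.56 rad, and the side and wrist cameras agree on the tab at (0.601, 0.232). I'll descend to it.

```bash
python3 -m creep '{"hand":[60,60,60,60,60],"delta_pos":[[-0.0036,0.0015,0.03],[-0.0035,0.0015,0.045],[0,0,0.05],[0,0,0.045],[0,0,0.03]],"turn":[0,0,0,0,0]}'
python3 - <<'E'
from h import *
s=env.get_state(); print(s['tcp_pos'])
c=shot('wrist','w10.png')
u=np.array([.9885,-.1514]);w=np.array([.1514,.9885])
P=cloud(c);hsv=cv2.cvtColor(c['pixels'],cv2.COLOR_RGB2HSV)
m=(hsv[:,:,0]>45)&(hsv[:,:,0]<80)&(hsv[:,:,1]>150)&(abs(P[:,:,0]-.6)<.06)&(abs(P[:,:,1]-.23)<.06)&(P[:,:,2]>.05)
q=P[m];r=cv2.minAreaRect(q[:,:2].astype(np.float32)*1000); print(r,q[:,2].max())
E
```

```text
clock: 10.93
tcp_pos: [0.6049, 0.2306, 0.1517]
orientation: [-0.002, 0.079, 0.997, -0.001]
wrist_force: [-0.1, -0.8, -0.4]
finger_gap: 0.0601
[0.60488626 0.23060782 0.15171882]
((602.572998046875, 231.305419921875), (9.076318740844727, 43.79814147949219), 81.36699676513672) 0.10909064560128781
```

View pics/w10.png

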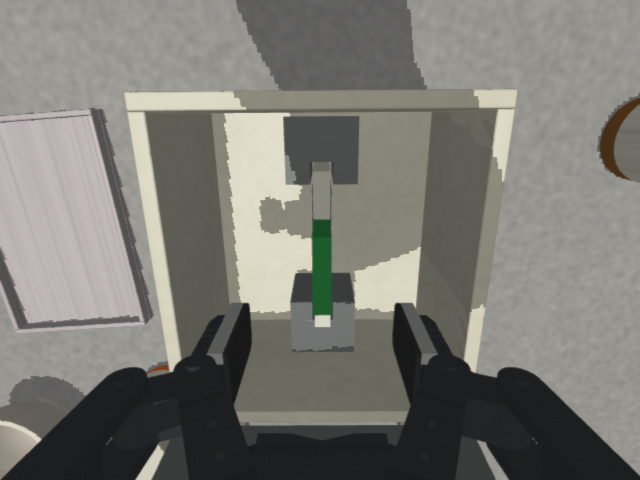

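```bash
python3 -m creep '{"hand":[60,60,60,60,60],"delta_pos":[[0.001,0,0.025],[0.001,0,0.025],[0,0,0.02],[0,0,0.01],[0,0,0.004]],"turn":[0,0,0,0,0]}' && python3 -m creep '{"hand":[60,60,0,0,0],"delta_pos":[[0,0,0],[0,0,0],[0,0,0],[0,0,0],[0,0,0]],"turn":[0,0,0,0,0]}' 60 && python3 -m creep '{"hand":[0,0,0,0,0],"delta_pos":[[0,0,0],[0,0,0],[0,0,0],[0,0,0],[0,0,0]],"turn":[0,0,0,0,0]}'
```

```text
clock: 11.4
tcp_pos: [0.6044, 0.2313, 0.088]
orientation: [-0.001, 0.079, 0.997, -0.0]
wrist_force: [-0.1, -0.9, -0.5]
finger_gap: 0.0602
clock: 11.82
tcp_pos: [0.6052, 0.2317, 0.0901]
orientation: [0.001, 0.078, 0.997, 0.0]
wrist_force: [0.2, -0.2, -0.3]
finger_gap: 0.0246
clock: 12.23
tcp_pos: [0.6051, 0.2315, 0.0898]
orientation: [0.001, 0.079, 0.997, 0.0]
wrist_force: [0.3, -0.4, 5.1]
finger_gap: 0.0088
```

```bash
python3 -m creep '{"hand":[0,0,0,0,0],"delta_pos":[[0,0,-0.006],[0,0,-0.012],[0,0,-0.018],[0,0,-0.02],[0,0,-0.02]],"turn":[0,0,0,0,0]}' && python3 -m creep '{"hand":[0,0,0,0,0],"delta_pos":[[0,0,-0.025],[0,0,-0.025],[0,0,-0.025],[0,0,-0.025],[0,0,-0.015]],"turn":[0,0,0,0,0]}'
python3 - <<'E'
from h import *
s=env.get_state(); print(s['tcp_pos'],s['wrist_force'],s['finger_gap'])
c=shot('side','sd11.png'); cv2.imwrite('pics/sd11c.png',cv2.resize(c['pixels'][60:380,130:400,::-1],None,fx=2.4,fy=1.85))
Rm=q2R(s['orientation']); print((Rm.T@(np.array([.576,.024,s['tcp_pos'][2]])-s['tcp_pos'])/.8).round(4))
E
```

```text
clock: 12.65
tcp_pos: [0.604, 0.2315, 0.1503]
orientation: [-0.001, 0.078, 0.997, -0.0]
wrist_force: [1.2, -0.1, -0.8]
finger_gap: 0.009
clock: 13.07
tcp_pos: [0.6049, 0.2318, 0.2446]
orientation: [0.001, 0.078, 0.997, 0.0]
wrist_force: [0.5, 0.7, -0.7]
finger_gap: 0.0088
[0.60487691 0.23176019 0.24462001] [ 0.53177358  0.709438   -0.69155155] 0.008820297287258158
[-0.0049 -0.2622 -0.0003]
```

View pics/sd11c.png

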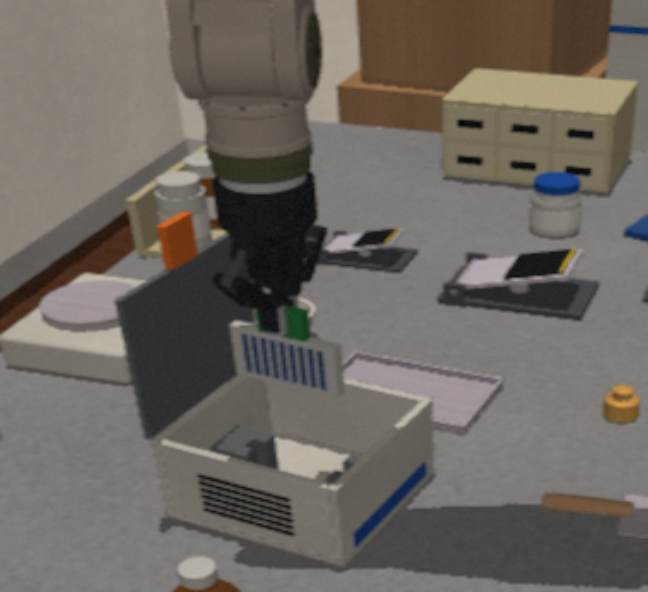

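```bash
python3 -m creep '{"hand":[0,0,0,0,0],"delta_pos":[[-0.0014,-0.015,0],[-0.0014,-0.025,0],[-0.0014,-0.03,0],[-0.0014,-0.03,0],[-0.0014,-0.03,0]],"turn":[0,0,0,0,0]}' && python3 -m creep '{"hand":[0,0,0,0,0],"delta_pos":[[0,-0.03,0],[0,-0.03,0],[0,-0.03,0],[0,-0.025,0],[0,-0.017,0]],"turn":[0,0,0,0,0]}' && python3 -m creep '{"hand":[0,0,0,0,0],"delta_pos":[[0,0,0.015],[0,0,0.02],[0,0,0.02],[0,0,0.014],[0,0,0]],"turn":[-0.2,-0.3,-0.26,0,0]}' && python3 -m creep '{"hand":[0,0,0,0,0],"delta_pos":[[0,0,0],[0,0,0],[0,0,0],[0,0,0],[0,0,0]],"turn":[0,0,0,0,0]}'
python3 - <<'E'
from h import *
u=np.array([.9885,-.1514])
s=env.get_state(); print(s['tcp_pos'],s['wrist_force'],s['finger_gap'],q2R(s['orientation'])[:,0])
for n in ['scene','side','wrist']:
    c=shot(n,n+'12.png'); P=cloud(c)
    m=(abs(P[:,:,0]-.58)<.09)&(abs(P[:,:,1]-.025)<.035)&(P[:,:,2]>.07)&(P[:,:,2]<.165); q=P[m]
    if len(q)>30: print(n,len(q),cv2.minAreaRect(q[:,:2].astype(np.float32)*1000),q[:,2].min(),q[:,2].max())
    b=(abs(P[:,:,0]-.68)<.12)&(abs(P[:,:,1]-.22)<.12)&(P[:,:,2]>.14)&(P[:,:,2]<.27); q=P[b]
    if len(q)>100: 
        ss=q[:,:2]@u; k=ss>.62; print('flap',np.pi/2+np.arctan(np.polyfit(q[k,2],ss[k],1)[0]))
    H=((P[:,:,2]<.09)&(abs(P[:,:,0]-.54)<.11)&(abs(P[:,:,1]+.25)<.08)); 
    if H.any(): print('pedal zmax',P[H][:,2].max())
    q=P[(P[:,:,2]>.006)&(P[:,:,2]<.025)&(abs(P[:,:,0]-.576)<.11)&(abs(P[:,:,1]-.024)<.08)]
    if len(q)>30: print('tray',len(q),cv2.minAreaRect(q[:,:2].astype(np.float32)*1000))
E
```

```text
clock: 13.53
tcp_pos: [0.5925, 0.1263, 0.24]
orientation: [-0.001, 0.078, 0.997, -0.0]
wrist_force: [0.1, -0.2, -1.3]
finger_gap: 0.0091
clock: 13.95
tcp_pos: [0.5758, 0.0212, 0.2403]
orientation: [-0.001, 0.079, 0.997, -0.0]
wrist_force: [-0.3, 0.2, -1.1]
finger_gap: 0.009
clock: 14.37
tcp_pos: [0.5748, 0.0235, 0.1829]
orientation: [-0.003, 0.046, 0.999, 0.0]
wrist_force: [-0.4, 0.3, -0.8]
finger_gap: 0.0092
clock: 14.78
tcp_pos: [0.5778, 0.0236, 0.1874]
orientation: [0.001, 0.045, 0.999, -0.0]
wrist_force: [0.2, -1.2, -1.8]
finger_gap: 0.009
[0.57776009 0.02362948 0.18739418] [ 0.20299185 -1.24203277 -1.82353219] 0.008988341774580171 [-0.995894    0.09051542 -0.00145069]
scene 287 ((577.9716186523438, 16.90536117553711), (100.98027038574219, 11.992768287658691), 0.16738156974315643) 0.10259608525628439 0.16493195430035446
flap 1.562520030114223
pedal zmax 0.07824180258489366
tray 355 ((566.6448364257812, 22.383201599121094), (111.41120147705078, 192.8532257080078), 85.69237518310547)
side 891 ((574.5989990234375, 29.69182014465332), (14.028865814208984, 102.6877212524414), 86.57206726074219) 0.10250901897369569 0.16488433810950132
flap 1.5624052132223591
pedal zmax 0.07311186288687566
tray 393 ((573.4182739257812, 26.568164825439453), (114.51162719726562, 172.97344970703125), 84.7964859008789)
wrist 532 ((542.7129516601562, 27.111698150634766), (11.603960037231445, 33.67060852050781), 84.9316635131836) 0.10486838706763005 0.1647556885823978
flap 1.5624237555075504
pedal zmax 0.04918014881764177
tray 3618 ((575.0773315429688, 25.363880157470703), (110.29302215576172, 170.36697387695312), 85.04117584228516)
```

View pics/side12.png

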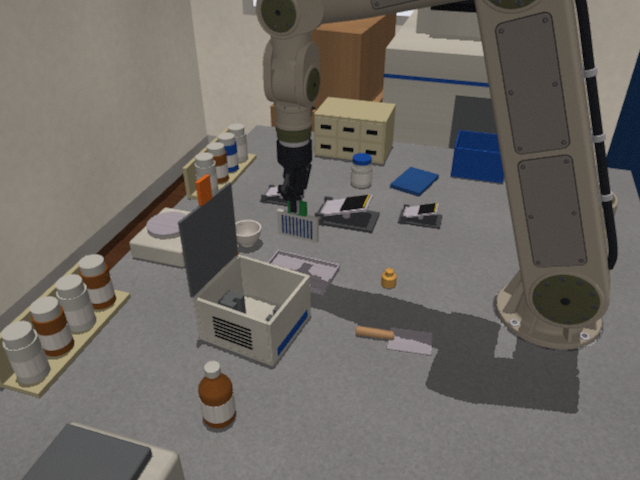

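View pics/scene12.png

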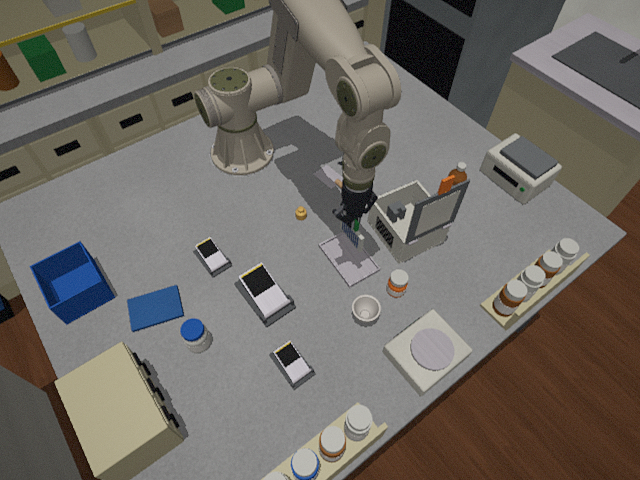

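View pics/wrist12.png

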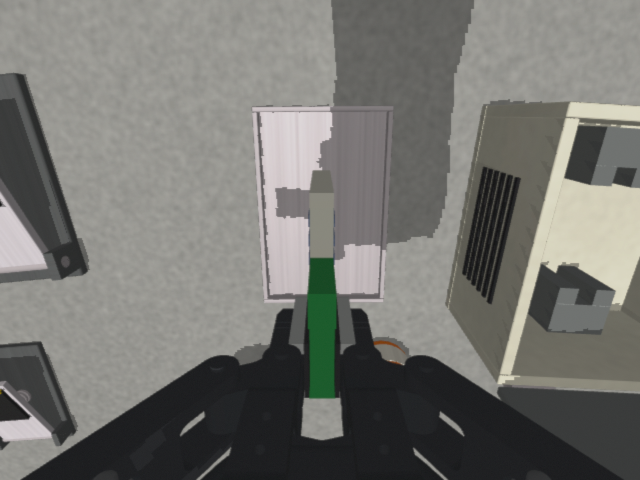

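The filter hangs upright at about (0.576, 0.024). The tray centre is at (0.575, 0.025) and the headings match. The underside is at 0.103 m, the flap at 1.56 rad, the pedal is up and the bystanders haven't moved. I'll let it settle once more and hand in.

```bash
python3 -m creep '{"hand":[0,0,0,0,0],"delta_pos":[[0,0,0],[0,0,0],[0,0,0],[0,0,0],[0,0,0]],"turn":[0,0,0,0,0]}' && python3 - <<'E'
from h import *
s=env.get_state(); print(s['tcp_pos'],abs(s['qvel']).max(),s['finger_gap'])
print(env.hand_in())
E
```

```text
clock: 15.35
tcp_pos: [0.5773, 0.0236, 0.1866]
orientation: [0.0, 0.045, 0.999, -0.0]
wrist_force: [0.2, -0.3, -1.4]
finger_gap: 0.0085
[0.57730479 0.02362821 0.18661418] 0.0016024757030868079 0.008480095385659248
the job is handed in; nothing more can be done
None
```

The job is handed in at about 15 s of the 70 s allowed, with the filter held still over the tray. `hand_in()` reports no verdict, so everything below comes from my own checks.

**What I did:**
- **Treadle:** I pressed the largest of the three look-alikes (171×100 mm) until the force jumped to 27 N at its stop. I then let it rise, and the side camera showed it back up.
- **Flap:** I swung it open by the orange tongue and let go, and it stayed open.
- **Filter:** I drew it straight up by the green tab, gripped at 60 N, and carried it over the tray.

**Last checks, just before hand-in:**

| Check | Reading |
|---|---|
| Filter centre | about (0.576, 0.024) |
| Tray centre | about (0.575, 0.025) |
| Filter heading against tray | both near -5° |
| Filter underside | about 0.103 m above the counter |
| Flap angle | about 1.56 rad |
| Finger gap on the tab | 8.5 to 9 mm |
| Largest joint speed | 0.002 rad/s |

The pedal was up, and the bystanders looked unmoved in the pictures.

**Where readings disagreed:**
- The scene and side cameras differ by several mm. They put the filter's y at 0.017 and 0.030, both well within the 35 mm allowed.
- The scene camera alone put the filter's heading near 0°, still inside the 0.3 rad limit.
- From the wrist camera the pedal's height read 0.049 m, against 0.073 to 0.078 m in the other two. Most likely only part of the pedal was in its view.
- The gripper held the tab about 6 mm higher than planned, with no slip seen.

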